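Close up the driver-bit case

ROBOT

A 7-joint arm with a two-finger parallel gripper is mounted at the origin on a cart in front of the work surface, level with it; the furniture and walls round the work are solid. World frame = base frame: x ahead of the robot, y to its left, z up, the work surface at z = 0. Lengths are in m, angles in rad, forces in N, time in s.
With the tool pointing down it reaches from about 0.425 to 0.925 m from the base axis. Payload 6.8 kg.
Tool frame: the origin (TCP) lies midway between the tips of the shut fingers; the grasp point (between the pads) lies 19 mm behind it; z points along the fingers, y is the direction in which the jaws open and shut (so a half turn about z gives the same grasp; the last joint's range is limited). The gripper opens to 85 mm and grips with 20 to 120 N. Pads are 22 mm wide; open, the fingers measure 114 mm over their backs; the gripper's body (76 mm by 85 mm) begins 54 mm behind the grasp point. The pads swing forward as they close: fully open they stand 13 mm farther back than shut.
Start: joints at [1.23, 0.477, 0.022, 1.555, -0.011, 1.109, -0.083], TCP at [0.156, -0.657, 0.231] pointing down, gripper open.
Joint ranges: [-2.96, 2.96], [-0.34, 2.1], [-1.41, 1.46], [0.24, 2.44], [-1.37, 4.51], [0.17, 1.92], [-2.96, 2.96]. Speed limits (rad/s): [2.39, 2.39, 3.14, 3.14, 3.14, 3.14, 3.14].

INTERFACE

Orientations are given as a rotation vector (axis times angle).
In Python, from bench import r gives the robot as it stands. The module is installed in compiled form; this text tells all that it offers.
- The arm moves only by the tool apply_moves, never from a script. Its argument "plan" is a list that holds one entry, the list of rows, each a list of 7 numbers: the turn, a rotation vector about the tool's x, y, z scaled (see below), then the shift along the tool's x, y, z scaled (see below), then the closure, from -1 (fully open) to 1 (shut). In form: [[[wx, wy, wz, tx, ty, tz, grip], ...]]. A call has 1 to 12 rows; each row is the pose to reach, as a shift and turn from the pose commanded when the call began, along the tool's axes at that moment, turning the shorter way round; what a row does not reach only later rows make up. The controller multiplies each number of a shift by 0.4 m and each number of a turn by 180 degrees. A row lasts 1/12 s, in which the tool goes at most 41.7 mm and 7.16 degrees, less where a joint would pass 70% of its speed; a pose out of reach is approached as far as the arm can. A call with a number of a shift or a turn outside -1 to 1 is refused whole. A call with a gripper value outside its range is refused whole. The fingers move at their own pace and stop on an object; "force" is the grip in N (left out, the last holds). Time passes only in rows, so rows that repeat a pose let the fingers close. It gives the time, the measured TCP pose, the force and the opening at its end, in the units of the state.
- r.get_obs(): the state, without advancing time (a new reading comes with each control period).
- r.grab_frame(name): name is "scene" or "top"; returns a dict with "pixels" (480x640x3 uint8, blue, green, red), "fx", "fy", "cx", "cy" (pixels), "k1" (the pictures are not rectified: a ray, as slopes to the right and down, at radius r is drawn at 1 + k1 r^2 times it, then the intrinsics apply), "pose" (4x4, takes a point from camera to world coordinates). Camera axes: x right, y up, looking along -z (the intrinsics and any distortion apply to the point x, -y, -z); pixel columns grow to the right and rows downward; lengths in m; the calibration is good to about 2 mm. A picture is of the moment at which its call begins. There is no depth.
- r.hand_in(): hands the job in, once; it reports no verdict.
The state is a dict: "clock": time; "joints": joint angles; "qvel": joint speeds; "tau": joint torques, N m; "tcp_pos": TCP position; "orientation": TCP orientation; "contact_force": force on the tool from outside, world axes, zero at the start; "moment": the same for the moment, N m; "grip_width": finger opening in m.
Only numpy, scipy, OpenCV 4.12 (cv2) and the standard library are available. Lean on these libraries where they do the work, as an engineer would, in place of code of your own. Each camera call takes 0.05 s, during which the arm holds its last target. There are 200 camera calls.

TASK

Close up the open driver-bit case on the bench: fold its upright bit leaf down flat into the case first, then swing the hinged cover over it and press it fully shut, without letting it slam. Only push with the fingertips or the outside of the fingers: pick nothing up, do not lift the case or shove it about, and leave the tools around it and the feeler gauge inside it where they are.

Things in the scene. Friction and masses are not known exactly. Their poses are not given: they have to be found in the camera images.
- bit_case: Open grey sheet-steel case, 130 deep (its x) x 150 wide (its y) x 40 mm high, walls 3 mm, inner floor 6 mm up. Loose on rubber feet, about 1.8 kg; slides if pushed with more than some 8 N. It stands sideways to the robot: x runs from the front wall (leaf side, to the robot's left) to the rear wall (cover hinge, to the right), z up. Origin: centre of its underside.
- bit_leaf (a joint): Leaf hinge, rad: 0 = folded flat in the case, about 1.57 = upright, stop at 1.72. The leaf, a bright aluminium plate 132 wide x 97 high x 2 mm with a row of driver bits fixed on its front face, folds towards case +x (to the robot's right). A stiff hinge: it stays where it is left and wants at most about 2 N near the lip.
- cover (a joint): Cover hinge, rad: 0 = fully shut, 1.57 = upright, more = leaning back, stop at 2.15. The cover, a grey steel plate 156 wide x 133 from hinge to free edge x 2 mm with a rim hanging 9 mm inward and a small thumb lip on the rim's middle, closes towards case -x (to the left); an upright leaf blocks it. A stiff hinge: it stays where it is left and wants about 1 to 4 N near the edge.
- leaf_hinge (a point): Middle of the leaf's hinge line: case frame x -55 mm, y 0, z 24 mm. The hinge line runs along case y.
- leaf_lip (a point): Middle of the leaf's rolled lip (free edge, 5 mm thick), 97 mm from the leaf hinge, mid-thickness. The 40 mm of plate next to the lip are bare; the bits and their two black rails cover the 56 mm next to the hinge and rise at most 14 mm from the front face (the upper face once folded).
- cover_hinge (a point): Middle of the cover's hinge line: case frame x +65 mm, y 0, z 40 mm. The hinge line runs along case y. The cover plate's outer face (top face when shut) is 2 mm outside this line.
- cover_edge (a point): Middle of the cover's free edge on its outer face, 133 mm from the cover hinge.
- post (a point): Foot of the bench's fixed aluminium post, 28 mm square and 1.1 m tall: keep arm and gripper clear of it. The grey speed controller (fixed, 185 mm high, reaching 220 mm to the left of the post) stands beside it, its near face 50 mm nearer the robot than the post's centre.
- feeler_gauge: Loose feeler gauge, 24 x 108 x 12 mm, lying on the floor of the case under the leaf (the folded leaf clears it). Origin: centre of its underside.
- screwdriver: Loose screwdriver with a blue handle, 186 mm long, 24 mm high, lying on the right part of the bench. Origin: centre of its underside.
- plug_gauge: Loose stepped plug gauge, 15 mm across, 78 mm high, standing about 30 mm off the far side of the case, near its front. Origin: centre of its underside.
- housing: Loose turned aluminium housing, 45 mm across, 34 mm high, left and beyond the case. Origin: centre of its underside.
- thread_lock: Loose small red bottle, 17 x 26 x 84 mm, standing right of the grey controller. Origin: centre of its underside.
- oil_bottle: Loose small oil bottle with a needle, 28 mm across, 112 mm high, standing right of the case behind the clipboard. Origin: centre of its underside.

How it is judged:
On the way, in this order (a step that is already met when the one before it is completed fails the run):
1. the bit leaf lies folded down flat in the case while the cover is still open (value of joint bit_leaf below 0.08 rad and value of joint cover above 1 rad), for 0.2 s.
2. the cover is shut over it (value of joint cover below 0.04 rad and value of joint bit_leaf below 0.08 rad), for 0.2 s.
At the end, for the whole second after the job is handed in: The leaf is flat in the case (within 0.08 rad), the cover shut over it (within 0.04 rad, a gap of about 5 mm at the front), the case stands level and at rest on the bench within 40 mm of where it stood, the feeler gauge within 50 mm and each tool around it within 30 mm of where they were (all of step 2 and velocity of joint cover between -0.05 and 0.05 rad/s and linear speed of bit_case below 0.01 m/s and angle between bit_case's own z axis and vertical below 0.03 rad and height (world z) of bit_case below 0.008 m and not (distance of bit_case from where it was at the start of the episode above 0.04 m) and not (distance of feeler_gauge from where it was at the start of the episode above 0.05 m) and not (distance of plug_gauge from where it was at the start of the episode above 0.03 m) and not (distance of housing from where it was at the start of the episode above 0.03 m) and not (distance of oil_bottle from where it was at the start of the episode above 0.03 m) and not (distance of thread_lock from where it was at the start of the episode above 0.03 m) and not (distance of screwdriver from where it was at the start of the episode above 0.03 m)); the robot touches nothing.
It fails at once if the cover is swung down against the leaf that is still up (value of joint cover below 0.9 rad and value of joint bit_leaf above 0.4 rad).
It fails at once if the cover slams (value of joint cover below 0.2 rad and velocity of joint cover below -3 rad/s).
It fails at once if the case is lifted or tipped (height (world z) of bit_case above 0.012 m or angle between bit_case's own z axis and vertical above 0.12 rad).
It fails at once if the case is shoved more than 40 mm (distance of bit_case from where it was at the start of the episode above 0.04 m).
It fails at once if a thing beside or in the case is picked up, knocked over or moved away (distance of feeler_gauge from where it was at the start of the episode above 0.05 m or distance of any of plug_gauge, housing, oil_bottle, thread_lock, screwdriver from where it was at the start of the episode above 0.03 m or height (world z) of any of feeler_gauge, plug_gauge, housing, oil_bottle, thread_lock, screwdriver above 0.03 m).
It also fails if it takes over 53 s, if anything falls off the work surface, if the arm or the gripper's body presses on something with over 40 N, if the wrist force passes 120 N, or if a joint passes its speed limit or range.

## Working session

There is one attempt and no reset: what is moved stays moved. The work goes in short steps, Python scripts to look and compute and a tool call to move; the robot and the scene stay as the last step left them, time stands still between calls to the robot, and variables do not carry over. Pictures are saved under pics/ and viewed, on a budget of 10 in all, crops included, one or two more only if the job needs it, and the job is handed in when it is done.

Besides the shell and the picture viewer there is one more tool, called after "Emit:" by a JSON object that holds its "method" and its "body". apply_moves: Moves the arm, as the interface text tells. Its arguments: {"type":"object","properties":{"plan":{"type":"array","items":{"type":"array","items":{"type":"array","items":{"type":"number","minimum":-1,"maximum":1}}}},"force":{"type":"number"}},"required":["plan"]}

```bash
mkdir -p pics
python3 - <<'E'
from bench import r
import cv2,numpy as np
np.set_printoptions(precision=4,suppress=True)
for n in("scene","top"):
    f=r.grab_frame(n);cv2.imwrite(f"pics/{n}0.png",f["pixels"])
    print(n,f["fx"],f["fy"],f["cx"],f["cy"],f["k1"]);print(np.array(f["pose"]))
print(r.get_obs())
E
```

```text
scene 472.458496709136 472.458496709136 311.3311603014819 238.29672745249948 -0.1285493178021737
[[-0.8809  0.2599 -0.3955  0.1056]
 [-0.4729 -0.516   0.7142  0.8122]
 [-0.0184  0.8162  0.5775  0.6827]
 [ 0.      0.      0.      1.    ]]
top 460.1117156798267 460.1117156798267 321.60514756830014 240.83915952069268 0.01785553593980215
[[ 0.0102  0.9839 -0.1785  0.3769]
 [-0.9999  0.0097 -0.0037  0.0167]
 [-0.002   0.1785  0.9839  0.9695]
 [ 0.      0.      0.      1.    ]]
{'clock': 0.1, 'joints': array([ 1.2299,  0.4777,  0.0223,  1.5563, -0.0115,  1.1093, -0.0831]), 'qvel': array([ 0.0007, -0.0002,  0.0005, -0.0027,  0.    ,  0.0003, -0.0004]), 'tau': array([  0.0054, -59.776 ,   1.6141, -28.1952,   0.0128,   0.005 ,
         0.    ]), 'tcp_pos': array([ 0.1556, -0.6563,  0.2304]), 'orientation': array([-3.1187, -0.3647,  0.0005]), 'contact_force': array([ 0.4386, -0.2507, -1.1239]), 'moment': array([ 0.0118, -0.0114,  0.0201]), 'grip_width': 0.08564905861694899}
```

View pics/scene0.png

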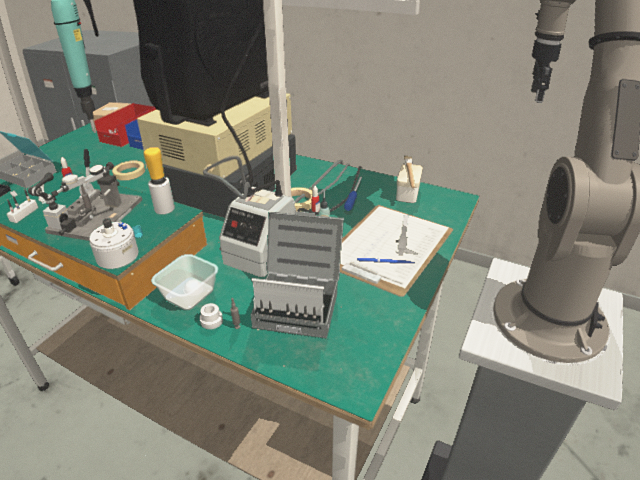

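View pics/top0.png

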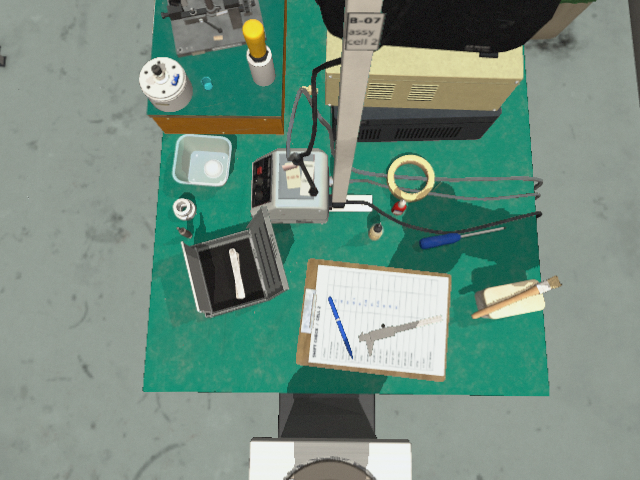

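The scene picture shows the open case at about (295,280) px, with the leaf upright at (290,300) and the cover behind it. In the top picture the case is at (235,265), the controller beyond it at (295,185), and the post foot near (340,200). I'll enlarge both.

Run:
```python
import cv2,numpy as np
a=cv2.imread("pics/top0.png")[190:330,165:305];b=cv2.imread("pics/scene0.png")[205:345,225:365]
k=dict(fx=4,fy=4,interpolation=cv2.INTER_CUBIC)
def g(im,x0,y0):
    o=cv2.resize(im,None,**k)[:, :400*2]
    for i in range(0,140,20):
        cv2.putText(o,str(x0+i),(i*4,10),0,.35,(0,0,255),1);cv2.putText(o,str(y0+i),(0,i*4+4),0,.35,(0,0,255),1)
        o[::8,i*4]=(0,0,255);o[i*4,::8]=(0,0,255)
    return o
cv2.imwrite("pics/c_top.png",g(a,165,190));cv2.imwrite("pics/c_scene.png",g(b,225,205))
```

```text
(no output)
```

View pics/c_top.png

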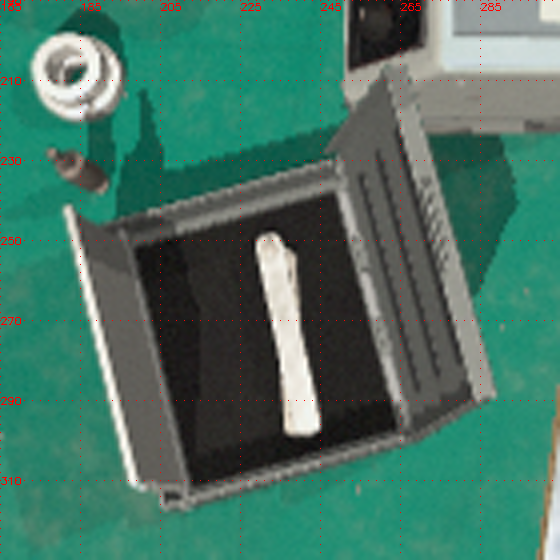

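View pics/c_scene.png

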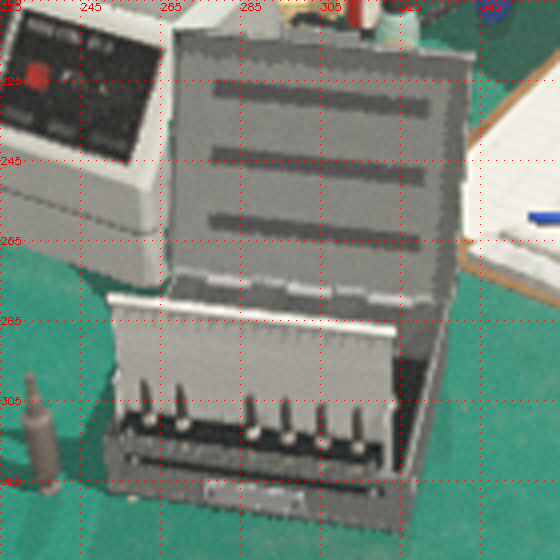

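The top crop shows the lip from (182,242) to (199.5,312.5), the rear rim corners at (249,230) and (266,299), and the cover edge from (262,205) to (287,289). The scene crop shows the lip from (252.5,279.5) to (324,288) and the cover edge from (269,212.5) to (343,219).

```bash
cat > h.py <<'E'
from bench import r
import numpy as np,cv2
np.set_printoptions(precision=4,suppress=True)
def ray(f,p):
    K=np.array([[f["fx"],0,f["cx"]],[0,f["fy"],f["cy"]],[0,0,1.]])
    u=cv2.undistortPoints(np.array([[p]],float),K,np.array([f["k1"],0,0,0.]))[0,0]
    T=np.array(f["pose"]);d=T[:3,:3]@[u[0],-u[1],-1];return T[:3,3],d/np.linalg.norm(d)
def plane(f,p,z):
    o,d=ray(f,p);return o+d*(z-o[2])/d[2]
def tri(f,p,g,q):
    a,d=ray(f,p);b,e=ray(g,q);s=np.linalg.lstsq(np.c_[d,-e],b-a,rcond=None)[0]
    x,y=a+d*s[0],b+e*s[1];return (x+y)/2,np.linalg.norm(x-y)
E
python3 - <<'E'
from h import *
s=r.grab_frame("scene");t=r.grab_frame("top")
for n,p,q in(("lip far",(182,241.7),(252.5,279.5)),("lip near",(199.5,312.5),(323.7,287.8)),("cov far",(262.5,205.5),(268.8,212.5)),("cov near",(287.5,289.3),(343,218.7))):print(n,*tri(t,p,s,q))
for n,p in(("rear near",(266.2,299.2)),("rear far",(249.3,230)),("front near",(207.5,315.5)),("front far",(195,247))):print(n,plane(t,p,.04))
for n,p in(("fb near",(325.7,337.5)),("fb far",(252,327.5))):print(n,plane(s,p,0.002))
print("ctrl near R",plane(t,(328,222),0),"ctrl near top L",plane(t,(251,211),.185),"post foot",plane(t,(340,205),0))
print("plug scene base",plane(s,(237,327),0),"housing",plane(s,(210,325),0))
E
```

```text
lip far [0.5264 0.2813 0.1199] 0.0009550054982746611
lip near [0.3971 0.2416 0.1199] 0.0023426077704304465
cov far [0.5861 0.1267 0.1624] 0.002348886847480657
cov near [0.437  0.0787 0.162 ] 0.0008620044190929632
rear near [0.4254 0.1301 0.04  ]
rear far [0.5667 0.1695 0.04  ]
front near [0.3921 0.246  0.04  ]
front far [0.5301 0.2792 0.04  ]
fb near [0.3901 0.2501 0.002 ]
fb far [0.532  0.2936 0.002 ]
ctrl near R [0.5942 0.007  0.    ] ctrl near top L [0.5711 0.144  0.185 ] post foot [ 0.6322 -0.0188  0.    ]
plug scene base [0.5607 0.305  0.    ] housing [0.6125 0.3262 0.    ]
```

Emit:
{"method": "apply_moves", "body": {"plan": [[[0,0,-0.02,0.712,-0.361,-0.05,1],[0,0,-0.02,0.712,-0.361,-0.05,1],[0,0,-0.02,0.712,-0.361,-0.05,1],[0,0,-0.02,0.712,-0.361,-0.05,1],[0,0,-0.02,0.712,-0.361,-0.05,1],[0,0,-0.02,0.712,-0.361,-0.05,1],[0,0,-0.02,0.712,-0.361,-0.05,1],[0,0,-0.02,0.712,-0.361,-0.05,1],[0,0,-0.02,0.712,-0.361,-0.05,1],[0,0,-0.02,0.712,-0.361,-0.05,1],[0,0,-0.02,0.712,-0.361,-0.05,1]]]}}

```text
clock: 1.12
tcp_pos: [0.3987, -0.4512, 0.2511]
orientation: [3.107, 0.462, -0.001]
contact_force: [-1.0, -0.5, -0.8]
grip_width: 0.0003
```

Emit:
{"method": "apply_moves", "body": {"plan": [[[0,0,0,0.435,-0.912,-0.075,1],[0,0,0,0.435,-0.912,-0.075,1],[0,0,0,0.435,-0.912,-0.075,1],[0,0,0,0.435,-0.912,-0.075,1],[0,0,0,0.435,-0.912,-0.075,1],[0,0,0,0.435,-0.912,-0.075,1],[0,0,0,0.435,-0.912,-0.075,1],[0,0,0,0.435,-0.912,-0.075,1],[0,0,0,0.435,-0.912,-0.075,1],[0,0,0,0.435,-0.912,-0.075,1],[0,0,0,0.435,-0.912,-0.075,1],[0,0,0,0.435,-0.912,-0.075,1]]]}}

```text
clock: 2.12
tcp_pos: [0.4597, -0.051, 0.2815]
orientation: [3.107, 0.464, 0.0]
contact_force: [0.7, -1.3, -0.3]
grip_width: -0.0001
```

Emit:
{"method": "apply_moves", "body": {"plan": [[[0,0,0,0.232,-0.87,0.075,1],[0,0,0,0.232,-0.87,0.075,1],[0,0,0,0.232,-0.87,0.075,1],[0,0,0,0.232,-0.87,0.075,1],[0,0,0,0.232,-0.87,0.075,1],[0,0,0,0.232,-0.87,0.075,1],[0,0,0,0.232,-0.87,0.075,1],[0,0,0,0.232,-0.87,0.075,1],[0,0,0,0.232,-0.87,0.075,1],[0,0,0,0.232,-0.87,0.075,1],[0,0,0,0.232,-0.87,0.075,1],[0,0,0,0.232,-0.87,0.075,1]]]}}

```text
clock: 3.12
tcp_pos: [0.4486, 0.3061, 0.2506]
orientation: [3.106, 0.456, -0.001]
contact_force: [1.1, -0.4, 0.6]
grip_width: -0.0
```

Emit:
{"method": "apply_moves", "body": {"plan": [[[0,0,0,0,0,0.08,1],[0,0,0,0,0,0.16,1],[0,0,0,0,0,0.25,1],[0,0,0,0,0,0.32,1],[0,0,0,0,0,0.355,1],[0,0,0,0,0,0.355,1]]]}}

```text
clock: 3.62
tcp_pos: [0.4467, 0.3041, 0.1059]
orientation: [3.104, 0.455, -0.008]
contact_force: [-1.1, -0.7, -0.4]
grip_width: 0.0004
```

Run:
```python
from h import *
s=r.grab_frame("scene")["pixels"][185:345,205:365];t=r.grab_frame("top")["pixels"][180:340,160:320]
cv2.imwrite("pics/pre_leaf.png",np.hstack([cv2.resize(i,(400,400),interpolation=cv2.INTER_CUBIC) for i in(s,t)]))
o=r.get_obs();print(o["tcp_pos"],o["contact_force"],o["joints"])
C=np.array([.479,.211]);x=np.array([.2924,-.9563]);y=np.array([.9563,.2924]);d=o["tcp_pos"][:2]-C;print("case xy",d@x,d@y)
```

```text
[0.4482 0.3069 0.1095] [-0.1686  0.4357 -0.5312] [-0.2637  0.4767 -0.5699  1.9475  0.3481  0.8157 -2.3036]
case xy -0.10074372576388772 -0.0013906417224264968
```

View pics/pre_leaf.png

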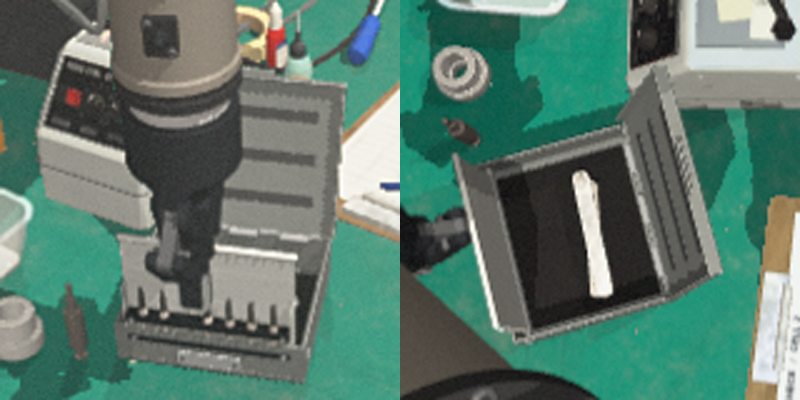

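Emit:
{"method": "apply_moves", "body": {"plan": [[[0,0,0,0,0.05,0,1],[0,0,0,0,0.075,0,1],[0,0,0,0,0.105,0,1],[0,0,0,0,0.133,0.005,1],[0,0,0,0,0.16,0.012,1],[0,0,0,0,0.186,0.024,1],[0,0,0,0,0.21,0.039,1],[0,0,0,0,0.231,0.058,1],[0,0,0,0,0.25,0.078,1],[0,0,0,0,0.267,0.101,1],[0,0,0,0,0.267,0.101,1]]]}}

```text
clock: 4.63
tcp_pos: [0.4775, 0.2043, 0.0665]
orientation: [3.106, 0.46, -0.006]
contact_force: [-0.5, -0.0, 0.2]
grip_width: 0.0002
```

Run:
```python
from h import *
s=r.grab_frame("scene")["pixels"][185:345,205:365];t=r.grab_frame("top")["pixels"][180:340,160:320]
cv2.imwrite("pics/leaf30.png",np.hstack([cv2.resize(i,(400,400),interpolation=cv2.INTER_CUBIC) for i in(s,t)]))
o=r.get_obs();print(o["tcp_pos"],o["contact_force"],o["joints"])
```

```text
[0.4776 0.2065 0.0681] [1.3836 0.0019 0.1404] [-0.1027  0.5048 -0.5294  2.0244  0.3828  0.7109 -2.1479]
```

View pics/leaf30.png

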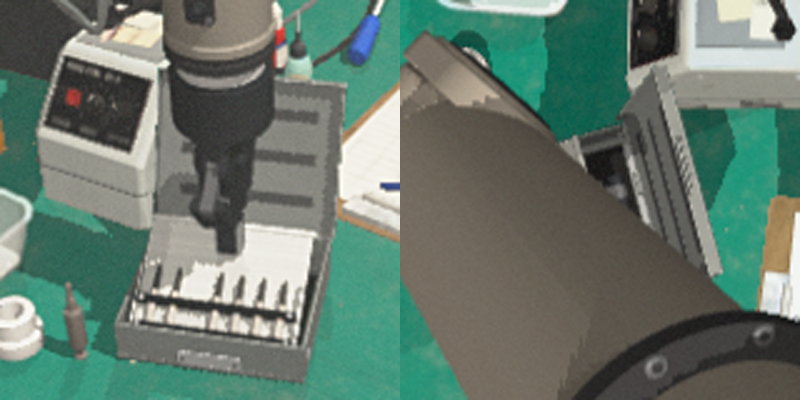

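The leaf is following the finger, now at about 30°, and the case hasn't moved. I'll push it flat.

Emit:
{"method": "apply_moves", "body": {"plan": [[[0,0,0,0,0.014,0.027,1],[0,0,0,0,0.023,0.053,1],[0,0,0,0,0.028,0.072,1],[0,0,0,0,0.03,0.09,1],[0,0,0,0,0.03,0.1,1],[0,0,0,0,0.03,0.108,1],[0,0,0,0,0.03,0.112,1],[0,0,0,0,0.03,0.115,1],[0,0,0,0,0.03,0.115,1],[0,0,0,0,0.03,0.115,1]]]}}

```text
clock: 5.57
tcp_pos: [0.4814, 0.1951, 0.0247]
orientation: [3.105, 0.463, -0.0]
contact_force: [-7.4, -4.2, 25.8]
grip_width: 0.0001
```

Run:
```python
from h import *
for i in range(4):
    r.grab_frame("scene");o=r.get_obs();print(o["tcp_pos"],o["contact_force"],o["moment"])
```

```text
[0.4814 0.1951 0.0248] [-6.8205 -5.107  25.7128] [-1.058   1.7153 -0.0287]
[0.4814 0.1951 0.0247] [-7.0422 -5.1086 25.4321] [-1.1103  1.6516 -0.011 ]
[0.4814 0.1951 0.0247] [-7.3246 -4.5945 25.436 ] [-1.0812  1.6504 -0.0047]
[0.4814 0.1951 0.0247] [-7.5518 -5.2985 25.9873] [-1.0804  1.6959 -0.0464]
```

Emit:
{"method": "apply_moves", "body": {"plan": [[[0,0,0,0,0,-0.05,1],[0,0,0,0,0,-0.13,1],[0,0,0,0,0,-0.23,1],[0,0,0,0,0,-0.33,1],[0,0,0,0,0,-0.43,1],[0,0,0,0,0,-0.5,1],[0,0,0,0,0,-0.57,1],[0,0,0,0,0,-0.57,1]]]}}

```text
clock: 6.43
tcp_pos: [0.4842, 0.1973, 0.2567]
orientation: [-3.105, -0.463, -0.015]
contact_force: [-0.6, -0.0, 0.1]
grip_width: -0.0001
```

Emit:
{"method": "apply_moves", "body": {"plan": [[[0,0,0,-0.06,0.09,0,1],[0,0,0,-0.06,0.18,0,1],[0,0,0,-0.06,0.27,0,1],[0,0,0,-0.06,0.35,0,1],[0,0,0,-0.06,0.35,0,1],[0,0,0,-0.06,0.35,0,1]]]}}

```text
clock: 6.93
tcp_pos: [0.4996, 0.0525, 0.2503]
orientation: [3.108, 0.456, -0.001]
contact_force: [0.1, 0.8, 0.1]
grip_width: -0.0
```

Run:
```python
from h import *
s=r.grab_frame("scene")["pixels"][185:345,205:365];t=r.grab_frame("top")["pixels"][180:340,160:320]
cv2.imwrite("pics/pre_cover.png",np.hstack([cv2.resize(i,(400,400),interpolation=cv2.INTER_CUBIC) for i in(s,t)]))
o=r.get_obs();print(o["tcp_pos"],o["contact_force"],o["joints"])
C=np.array([.479,.211]);x=np.array([.2924,-.9563]);y=np.array([.9563,.2924]);d=o["tcp_pos"][:2]-C;print("case xy",d@x,d@y)
```

```text
[0.4991 0.0555 0.2506] [-0.9794  0.3254 -1.2279] [ 0.2564  0.2196 -0.5616  1.9076  0.1333  1.0515 -1.6348]
case xy 0.1545794041934157 -0.026213591418368147
```

View pics/pre_cover.png

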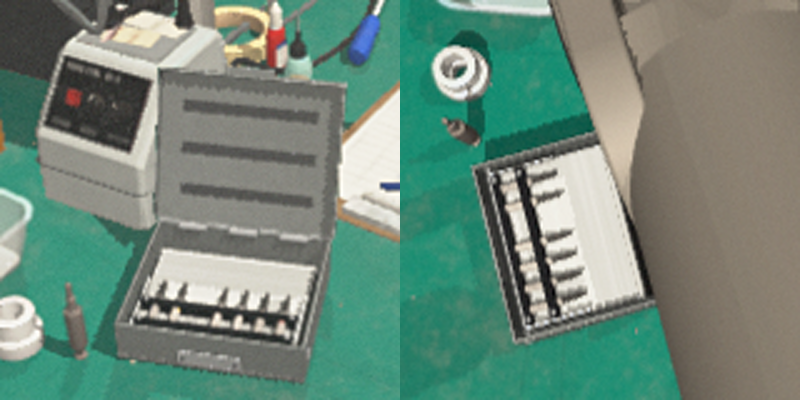

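The leaf lies flat and the finger is right of the cover. I'll lower it and swing the cover over.

Emit:
{"method": "apply_moves", "body": {"plan": [[[0,0,0,0,0,0.08,1],[0,0,0,0,0,0.16,1],[0,0,0,0,0,0.22,1],[0,0,0,0,0,0.25,1],[0,0,0,0,0,0.25,1],[0,0,0,0,0,0.25,1]]]}}

```text
clock: 7.53
tcp_pos: [0.4995, 0.0557, 0.1512]
orientation: [-3.106, -0.466, 0.0]
contact_force: [0.4, 0.4, 0.5]
grip_width: 0.0002
```

Emit:
{"method": "apply_moves", "body": {"plan": [[[0,0,0,0,-0.04,0,1],[0,0,0,0,-0.063,0,1],[0,0,0,0,-0.094,0,1],[0,0,0,0,-0.124,-0.005,1],[0,0,0,0,-0.154,-0.01,1],[0,0,0,0,-0.181,-0.012,1],[0,0,0,0,-0.206,-0.011,1],[0,0,0,0,-0.231,-0.009,1],[0,0,0,0,-0.256,-0.004,1],[0,0,0,0,-0.28,0.004,1],[0,0,0,0,-0.304,0.013,1],[0,0,0,0,-0.326,0.023,1]]]}}

```text
clock: 8.53
tcp_pos: [0.4609, 0.1803, 0.1412]
orientation: [-3.107, -0.463, 0.001]
contact_force: [0.2, -0.6, 1.2]
grip_width: -0.0002
```

Run:
```python
from h import *
s=r.grab_frame("scene")["pixels"][185:345,205:365];t=r.grab_frame("top")["pixels"][180:340,160:320]
cv2.imwrite("pics/cover60.png",np.hstack([cv2.resize(i,(400,400),interpolation=cv2.INTER_CUBIC) for i in(s,t)]))
o=r.get_obs();print(o["tcp_pos"],o["contact_force"],o["joints"])
C=np.array([.479,.211]);x=np.array([.2924,-.9563]);y=np.array([.9563,.2924]);d=o["tcp_pos"][:2]-C;print("case xy",d@x,d@y)
```

```text
[0.4601 0.181  0.1407] [-1.6195 -0.7897  0.1213] [-0.0137  0.3561 -0.5795  2.0338  0.2609  0.8248 -2.0158]
case xy 0.023166645938909426 -0.02688414528539721
```

View pics/cover60.png

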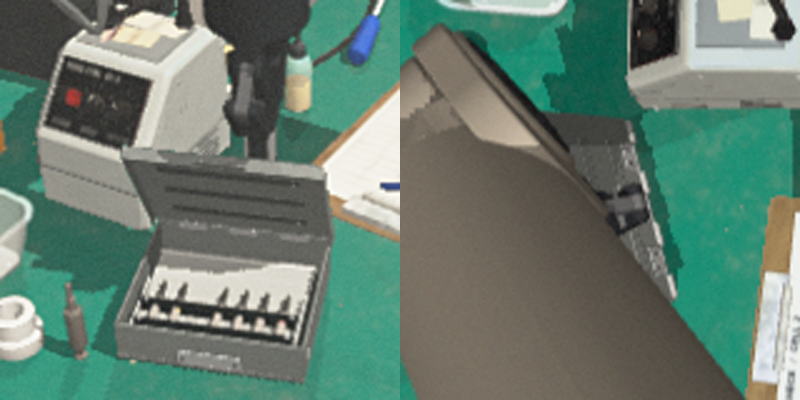

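Emit:
{"method": "apply_moves", "body": {"plan": [[[0,0,0,0,-0.031,0.02,1],[0,0,0,0,-0.06,0.045,1],[0,0,0,0,-0.085,0.072,1],[0,0,0,0,-0.106,0.103,1],[0,0,0,0,-0.123,0.135,1],[0,0,0,0,-0.135,0.163,1],[0,0,0,0,-0.141,0.185,1],[0,0,0,0,-0.144,0.205,1],[0,0,0,0,-0.146,0.22,1],[0,0,0,0,-0.147,0.232,1],[0,0,0,0,-0.147,0.241,1],[0,0,0,0,-0.147,0.246,1]]]}}

```text
clock: 9.63
tcp_pos: [0.4444, 0.2351, 0.0429]
orientation: [3.107, 0.462, -0.001]
contact_force: [-0.4, 0.1, 1.3]
grip_width: 0.0001
```

Emit:
{"method": "apply_moves", "body": {"plan": [[[0,0,0,0,0,0.004,1],[0,0,0,0,0,0.008,1],[0,0,0,0,0,0.01,1],[0,0,0,0,0,0.01,1],[0,0,0,0,0,0.01,1]]]}}

```text
clock: 10.05
tcp_pos: [0.4445, 0.2351, 0.0418]
orientation: [3.105, 0.462, 0.002]
contact_force: [-8.3, -5.4, 31.0]
grip_width: 0.0004
```

The finger met a stop at 41.8 mm, against 42 mm expected with the cover shut. I'll back off upwards and to the right, then check.

Emit:
{"method": "apply_moves", "body": {"plan": [[[0,0,0,0,0,-0.03,1],[0,0,0,0,0,-0.1,1],[0,0,0,0,0,-0.2,1],[0,0,0,0,0,-0.3,1],[0,0,0,0,0,-0.4,1],[0,0,0,0,0,-0.5,1],[0,0,0,0,0.1,-0.55,1],[0,0,0,0,0.2,-0.55,1],[0,0,0,0,0.3,-0.55,1],[0,0,0,0,0.4,-0.55,1],[0,0,0,0,0.5,-0.55,1],[0,0,0,0,0.5,-0.55,1]]]}}

```text
clock: 11.05
tcp_pos: [0.5045, 0.0344, 0.2593]
orientation: [3.106, 0.443, 0.0]
contact_force: [0.3, -0.1, -0.7]
grip_width: 0.0
```

Run:
```python
from h import *
s=r.grab_frame("scene")["pixels"][185:345,205:365];t=r.grab_frame("top")["pixels"][180:340,160:320]
cv2.imwrite("pics/shut.png",np.hstack([cv2.resize(i,(400,400),interpolation=cv2.INTER_CUBIC) for i in(s,t)]))
o=r.get_obs();print(o["tcp_pos"],o["contact_force"],abs(o["qvel"]).max())
```

```text
[0.5029 0.042  0.2594] [-0.3208  0.994  -0.2709] 0.05801339772755549
```

View pics/shut.png

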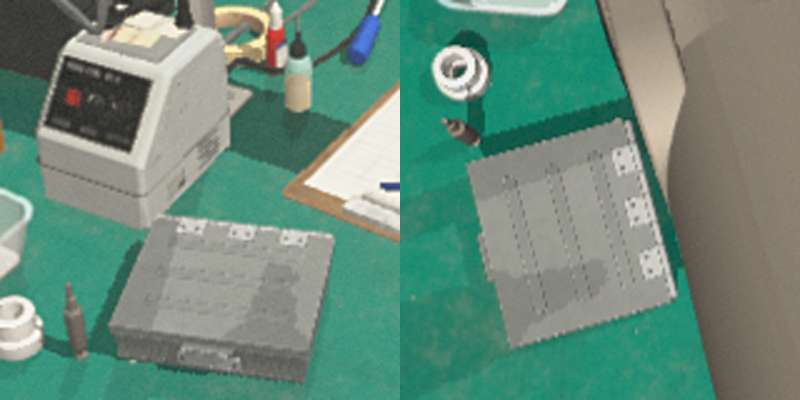

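The cover lies flat on the case with its front rim closed. The case and neighbouring tools are at the same pixels as before, so I'm handing in.

```bash
python3 -c "
from bench import r
print(abs(r.get_obs()['qvel']).max()); print(r.hand_in())"
```

```text
0.05801339772755549
the job is handed in; nothing more can be done
None
```

The case is closed and the job is handed in (no verdict is reported). Using the closed fingertips only, I folded the leaf flat first, then swung the cover over and pressed it shut, finishing at about 11 s of the 53 s allowed.

- **Leaf:** it stopped with the fingertip 24.7 mm above the bench (about 25 mm expected when flat) at about 26 N. The picture taken before closing the cover showed it flat.
- **Cover:** it stopped with the fingertip at 41.8 mm (42 mm expected when shut) at about 31 N. The last pictures show it flat on the case with the front closed. I went by the fingertip height and the picture, and did not measure the closing angle separately.
- **Surroundings:** in the last pictures the case, plug gauge, housing and oil bottle showed no visible shift. The thread lock and screwdriver were only partly in view but looked unmoved. The feeler gauge is now under the leaf and cover, so it couldn't be checked.
- **Robot:** the gripper is clear of everything, with only about 1 N of sensor noise at the wrist. A joint was still settling at about 0.06 rad/s in the last reading.

No check failed or disagreed. I viewed 9 of the 10 pictures.

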